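# Drop a tea ball into the mug with the dispenser's joystick

## Robot

A 7-joint arm with a two-finger parallel gripper is mounted at the origin on a cart in front of the work surface, level with it; the furniture and walls round the work are solid. World frame = base frame: x ahead of the robot, y to its left, z up, the work surface at z = 0. Lengths are in m, angles in degrees, forces in N, time in s.
With the tool pointing down it reaches from about 0.425 to 0.875 m from the base axis. Payload 8.4 kg.
Tool frame: the origin (TCP) lies midway between the tips of the shut fingers; the grasp point (between the pads) lies 19 mm behind it; z points along the fingers, y is the line along which they close (so a half turn about z gives the same grasp; the last joint's range is limited). The gripper opens to 85 mm and grips with 20 to 120 N. Pads are 22 mm wide; open, the fingers measure 114 mm over their backs; the gripper's body (76 mm by 85 mm) begins 54 mm behind the grasp point. The pads swing forward as they close: fully open they stand 13 mm farther back than shut.
Start: joints at [60.951, 19.091, 2.286, 83.961, -0.768, 76.965, -3.352], TCP at [0.258, -0.597, 0.231] pointing down, gripper open.
Joint ranges: [-147.57, 147.57], [-21.85, 119.76], [-74.77, 79.35], [14.55, 137.4], [-85.83, 265.84], [4.83, 119.75], [-152.11, 152.11]. Speed limits (degrees/s): [127.2, 127.2, 159.86, 159.86, 180, 180, 180].

## Interface

Orientations are given as a 3x3 rotation matrix whose columns are the frame's x, y, z axes.
In Python, from cell import * gives the robot as it stands.
- The arm moves only by the shell command python3 -m creep 'ROWS' [OPENING] [FORCE]. ROWS is JSON, a list of rows, each an object with "travel": the shift along the tool's x, y, z in m, a list of three; "delta_rot": the turn, a rotation vector about the tool's x, y, z in rad, a list of three. In form: [{"travel": [dx, dy, dz], "delta_rot": [rx, ry, rz]}, ...]. A call has 1 to 20 rows; each row shifts and turns the commanded pose from where the row before left it, along the tool's axes as they then stand; what a row does not reach is not made up. A row lasts 1/8 s, in which the tool goes at most 62.5 mm and 10.7 degrees, less where a joint would pass 70% of its speed; a pose out of reach is approached as far as the arm can. A call is refused whole if a number of a shift passes 0.0625 or a number of a turn 0.188, either way. A call with a gripper value outside its range is refused whole. OPENING is the finger opening in m, from 0 to 0.0854, set as the call begins (- or left out, the last holds). The fingers move at their own pace and stop on an object; FORCE is the grip in N (left out, the last holds). Time passes only in rows, so rows that do not move let the fingers close. It gives the time, the measured TCP pose, the force, the opening and the grip force at its end, in the units of the state.
- state(): the state, without advancing time (a new reading comes with each control period).
- snapshot(name): name is "side" or "top"; returns a dict with "img" (420x560x3 uint8, blue, green, red), "fov_y" (degrees; the focal length in pixels is half the picture's height over the tangent of half this angle, whatever the lens; pixels are square), "cx", "cy" (the principal point, pixels), "rvec" (rotation vector, rad) and "tvec" (3), from world to camera coordinates, as OpenCV has them. Camera axes: x right, y down, z forward; pixel columns grow to the right and rows downward; lengths in m; the calibration is good to about 2 mm. A picture is of the moment at which its call begins. There is no depth.
- job_done(): hands the job in; it is judged then, once.
The state is a dict: "t": time; "joint_positions": joint angles; "joint_vel": joint speeds; "tau": joint torques, N m; "eef_pos": TCP position; "tcp_rot": TCP orientation; "force": force on the tool from outside, world axes, zero at the start; "wrist_torque": the same for the moment, N m; "grip_width": opening from 0.0 (shut) to 1.0 (fully open); "grasp_force": force on a finger pad.
Only numpy, scipy, OpenCV 4.12 (cv2) and the standard library are available. Lean on these libraries where they do the work, as an engineer would, in place of code of your own. Each camera call takes 0.05 s, during which the arm holds its last target. There are 200 camera calls.

## Task

Let one tea ball drop into the mug: tilt the dispenser's joystick all the way to the side on which the mug stands, hold it there for about two seconds, then let it return to its upright centre. Leave the other tea ball in its tube, and leave the mug, the tumbler and everything else on the worktop standing where they are.

Things in the scene. Friction and masses are not known exactly. Their poses are not given: they have to be found in the camera images.
- dispenser: Fixed white tea ball dispenser. Origin on the worktop under the centre of its joystick console (block 120 x 120 mm, 68 mm high, stick in its middle); +x points from the console to the head behind it, +y to its left seen from the console. Head: board 86 x 310 mm on a column, underside 122 mm high, front edge 122 mm behind the stick's axis.
- knob (a point): Centre of the black ball knob (36 mm diameter) on top of the joystick. It stands 88 mm above the stick's pivot, which lies on the console's centre at 66 mm height, so at rest the knob's centre is 154 mm above the worktop; below it a 12 mm thick steel shaft. The fingers can grip it from above or push it.
- stick_side (a joint): Sideways tilt of the joystick, rad: 0 upright, positive to the dispenser's left (+y of its frame), negative to its right; stops at +0.5 and -0.5. Springs back to 0 when let go; 1.0 N m per rad, about 6 N at the knob at the stop.
- stick_fore (a joint): Tilt of the same joystick fore and aft, rad: 0 upright, positive away from the console's front (+x of the dispenser); same springs and stops. It has no effect on the shutter.
- mug: White spotted mug with a handle, cup 86 mm wide, 125 mm with the handle, 97 mm high, upright on a 4 mm cork coaster under one of the two outlets (left or right differs), handle roughly to the robot's side. Origin at the centre of its footprint with the handle, so 19 mm from the cup's axis.
- tumbler: Green tumbler without a handle, 78 mm wide, 109 mm high, on a like coaster under the other outlet. Origin at the centre of its underside, z up. It must get no tea ball.
- ball_left: Steel tea ball, 44 mm diameter, in the left tube (+y of the dispenser); origin at its centre, 167 mm above the worktop at the start.
- ball_right: The like tea ball in the right tube (-y of the dispenser).
- lemon: Yellow lemon, 83 x 58 mm, lying beside the console; bystander, origin at its underside.
- jam: Jam jar, 65 mm wide, 95 mm high; bystander, origin at its underside.
- tea_box: Black box, 65 x 122 x 92 mm; bystander, origin at its underside.
- tin: Food tin, 75 mm wide, 58 mm high; bystander, origin at its underside.
- garlic: Garlic bulb, 53 mm; bystander, origin at its underside.
- salt: Salt shaker, 44 mm wide, 90 mm high; bystander, origin at its underside.
- outlet_left (a point): Centre of the left outlet hole in the head's underside (dispenser x = 155, y = +120 mm, 122 mm high), below the left tube. A steel shutter bar closes both outlets; tilting the stick left draws it from under the left tube only, tilting right from under the right tube. The ball begins to fall at roughly 0.15 to 0.3 rad of tilt, straight down.
- outlet_right (a point): Centre of the right outlet hole (dispenser x = 155, y = -120 mm), below the right tube. Both tubes are clear and open, tops 198 mm high, one ball in each.
- mug_cup (a point): Centre of the mug's round cup at its underside, z up (the handle is left out).
Things that resemble listed ones, but are neither listed nor needed, are in the scene too. Leave any blue look-alike of the ball_right alone. What is shaped like the mug but purple is not meant.

How it is judged (in metres and radians):
On the way:
1. the joystick is held well over (more than 0.3 rad) to the mug's side for at least a second (((y of mug in the frame of dispenser above 0 m and value of joint stick_side above 0.3 rad) or (y of mug in the frame of dispenser below 0 m and value of joint stick_side below -0.3 rad))), for 1 s.
At the end, for the whole second after the job is handed in: The tea ball of the mug's side lies at rest inside the mug (within 30 mm of its axis, below 70 mm), the other one is still in its tube (above 140 mm), the joystick is released and upright again (within 0.08 rad both ways), mug and tumbler stand upright (within 0.15 rad) (((y of mug in the frame of dispenser above 0 m and (z of ball_left in the frame of mug between 0.01 and 0.07 m and horizontal distance between ball_left and mug_cup below 0.03 m and linear speed of ball_left below 0.05 m/s) and height (world z) of ball_right above 0.14 m) or (y of mug in the frame of dispenser below 0 m and (z of ball_right in the frame of mug between 0.01 and 0.07 m and horizontal distance between ball_right and mug_cup below 0.03 m and linear speed of ball_right below 0.05 m/s) and height (world z) of ball_left above 0.14 m)) and value of joint stick_side between -0.08 and 0.08 rad and value of joint stick_fore between -0.08 and 0.08 rad and angle between each of mug, tumbler's own z axis and vertical below 0.15 rad); the robot touches nothing.
It fails at once if the tea ball over the tumbler is let down ((y of mug in the frame of dispenser above 0 m and height (world z) of ball_right below 0.13 m) or (y of mug in the frame of dispenser below 0 m and height (world z) of ball_left below 0.13 m)).
It fails at once if the mug or the tumbler is shifted by more than 30 mm (distance of any of mug, tumbler from where it was at the start of the episode above 0.03 m).
It fails at once if a bystander is shifted by more than 40 mm (distance of any of lemon, salt, tea_box, garlic, jam, tin from where it was at the start of the episode above 0.04 m).
It also fails if it takes over 32 s, if anything falls off the work surface, if the arm or the gripper's body presses on something with over 40 N, if the wrist force passes 120 N, or if a joint passes its speed limit or range.

## Working session

There is one attempt and no reset: what is moved stays moved. The work goes in short steps, Python scripts to look and compute and a shell command to move; the robot and the scene stay as the last step left them, time stands still between calls to the robot, and variables do not carry over. Pictures are saved under pics/ and viewed, at most 10 in all, crops included, and the job is handed in when it is done.

```bash
mkdir -p pics
python3 - <<'E'
from cell import *
import cv2,json,pickle
d={}
for n in("top","side"):
    s=snapshot(n); cv2.imwrite(f"pics/{n}0.png",s["img"]); d[n]=s
    print(n,s["fov_y"],s["cx"],s["cy"],s["rvec"],s["tvec"])
pickle.dump(d,open("snap.pkl","wb"))
s=state();print(s["t"],s["eef_pos"],s["tcp_rot"],s["grip_width"])
E
```

```text
top 54.78463452588159 280.176694030025 206.75141938487164 [ 2.10652421 -2.14015562  0.21554175] [-0.01283723  0.53572888  0.938549  ]
side 44.55432129927106 282.62746650058693 210.6950667116606 [ 2.55040742 -0.8797338   0.19779857] [-0.40803702  0.30277129  1.05456153]
0.1 [ 0.2576207  -0.59632786  0.23052936] [[ 9.17985090e-01  3.96614362e-01 -6.50081561e-04]
 [ 3.96614884e-01 -9.17984219e-01  1.26813328e-03]
 [-9.38047409e-05 -1.42195947e-03 -9.99998985e-01]] 0.999477418113618
```

View pics/top0.png

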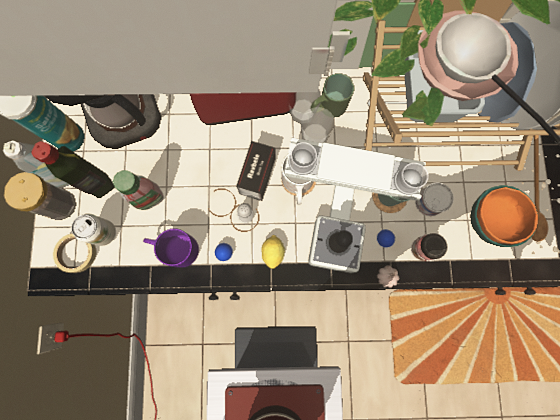

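View pics/side0.png

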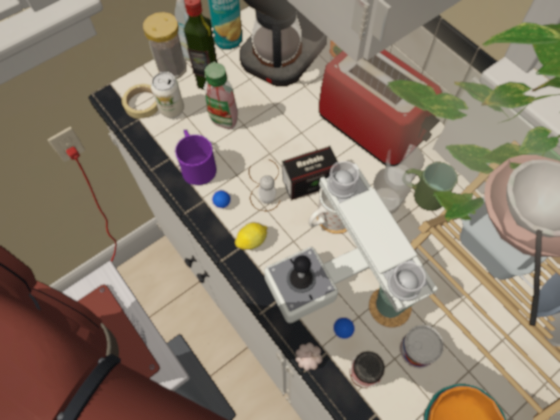

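The top picture shows the console at about (336,243) with the knob at (341,242). The head is behind it, between the tubes at (303,156) and (410,178). A white handled cup is under the left outlet (297,185), and something green is under the right one (388,198). The purple mug (175,247) is not the one meant. I'll confirm this in an enlarged crop and measure.

```bash
cat > h.py <<'E'
import pickle,cv2,numpy as np
d=pickle.load(open("snap.pkl","rb"))
def K(s):
    f=s["img"].shape[0]/2/np.tan(np.radians(s["fov_y"])/2)
    return np.array([[f,0,s["cx"]],[0,f,s["cy"]],[0,0,1]])
def P(n,p): return cv2.projectPoints(np.float64([p]),np.float64(d[n]["rvec"]),np.float64(d[n]["tvec"]),K(d[n]),None)[0].ravel()
def at(n,uv,z):
    s=d[n];R=cv2.Rodrigues(np.float64(s["rvec"]))[0];t=np.float64(s["tvec"])
    c=-R.T@t; r=R.T@np.linalg.inv(K(s))@np.array([*uv,1.]); return c+r*(z-c[2])/r[2]
E
python3 - <<'E'
from h import *
a=cv2.resize(d["top"]["img"][125:285,265:455],None,fx=2.1,fy=2.1,interpolation=2) 
b=cv2.resize(d["side"]["img"][150:330,240:440],None,fx=2,fy=2,interpolation=2)
h=max(a.shape[0],b.shape[0]); f=lambda i:cv2.copyMakeBorder(i,0,h-i.shape[0],0,0,0)
cv2.imwrite("pics/crop.png",np.hstack([f(a),f(b)])); print(a.shape)
print(at("top",(341,241),.154),at("side",(301,265),.154))
print(at("top",(303,156),.195),at("side",(345,177),.195),at("top",(410,178),.195),at("side",(407,278),.195))
E
```

```text
(336, 399, 3)
[ 0.43828171 -0.15010028  0.154     ] [ 0.43898825 -0.15929137  0.154     ]
[ 0.61729096 -0.07050002  0.195     ] [ 0.61342983 -0.08025862  0.195     ] [ 0.56535652 -0.29604891  0.195     ] [ 0.56312771 -0.30747697  0.195     ]
```

View pics/crop.png

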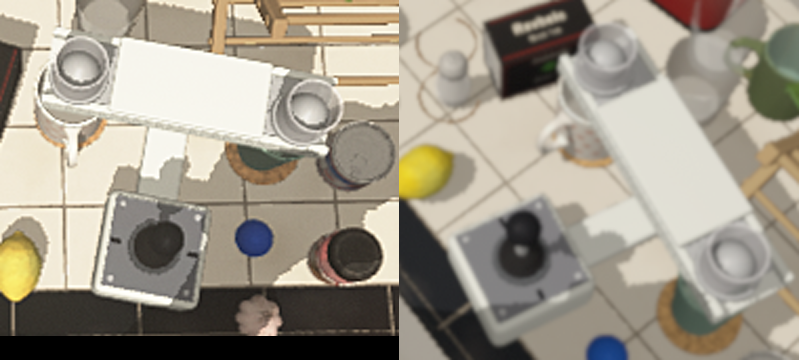

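The crop confirms it. The spotted white mug with a handle is under the left (+y) outlet, and the green tumbler is under the right one, so the stick must go left. The knob is at about (0.438, -0.155). The tubes are 233 mm apart (240 given), and dispenser +y points along (0.22, 0.975). The robot's start angle differs by 36°, so I'll straddle the knob with the fingers closing along the dispenser's y axis.

```bash
python3 -m creep '[{"travel":[0.028,-0.028,0],"delta_rot":[0,0,0]},{"travel":[0.028,-0.028,0],"delta_rot":[0,0,0]},{"travel":[0.028,-0.028,0],"delta_rot":[0,0,0]},{"travel":[0.028,-0.028,0],"delta_rot":[0,0,0]},{"travel":[0.028,-0.028,0],"delta_rot":[0,0,0]},{"travel":[0.028,-0.028,0],"delta_rot":[0,0,0]},{"travel":[0.028,-0.028,0],"delta_rot":[0,0,0]},{"travel":[0.028,-0.028,0],"delta_rot":[0,0,0]},{"travel":[0.028,-0.028,0],"delta_rot":[0,0,0]},{"travel":[0.028,-0.028,0],"delta_rot":[0,0,0]},{"travel":[0.028,-0.028,0],"delta_rot":[0,0,0]},{"travel":[0.028,-0.028,0],"delta_rot":[0,0,0]},{"travel":[0,0,0],"delta_rot":[0,0,0.158]},{"travel":[0,0,0],"delta_rot":[0,0,0.158]},{"travel":[0,0,0],"delta_rot":[0,0,0.158]},{"travel":[0,0,0],"delta_rot":[0,0,0.158]},{"travel":[0,0,0],"delta_rot":[0,0,0]},{"travel":[0,0,0],"delta_rot":[0,0,0]}]' 0.07
python3 - <<'E'
from cell import *
import cv2,pickle,numpy as np
d={}
for n in("top","side"): d[n]=snapshot(n)
pickle.dump(d,open("snap.pkl","wb"))
from h import *
s=state();p=s["eef_pos"];yd=np.array([.22,.975,0]);xd=np.array([.976,-.216,0])
k=np.array([.438,-.155,.154]);R=np.array(s["tcp_rot"])
print(s["t"],p,R.round(3),s["joint_positions"],"shift in tool:",R.T@(k-p))
a=d["top"]["img"][140:300,255:455];b=d["side"]["img"][180:340,220:420]
for n in d: print(n,P(n,p),P(n,k))
cv2.imwrite("pics/c1.png",cv2.resize(np.hstack([a,b]),None,fx=2,fy=2,interpolation=2))
E
```

```text
t: 2.35
eef_pos: [0.4328, -0.155, 0.2312]
tcp_rot: [[0.976, -0.219, -0.0], [-0.219, -0.976, 0.0], [-0.0, -0.0, -1.0]]
force: [0.5, 1.2, -0.5]
grip_width: 0.815
grasp_force: 0.0
2.45 [ 0.43290837 -0.15498696  0.23125251] [[ 0.975 -0.22  -0.   ]
 [-0.22  -0.975  0.   ]
 [-0.    -0.    -1.   ]] [ 35.76185511  -2.17726194 -20.86335307 108.16625348  -0.80791422
  73.87854475 -87.58031832] shift in tool: [ 0.00498121 -0.00110649  0.07725179]
top [349.66796947 239.37352437] [343.27584828 241.09466758]
side [297.94074314 249.99112891] [299.18698961 263.63460721]
```

View pics/c1.png

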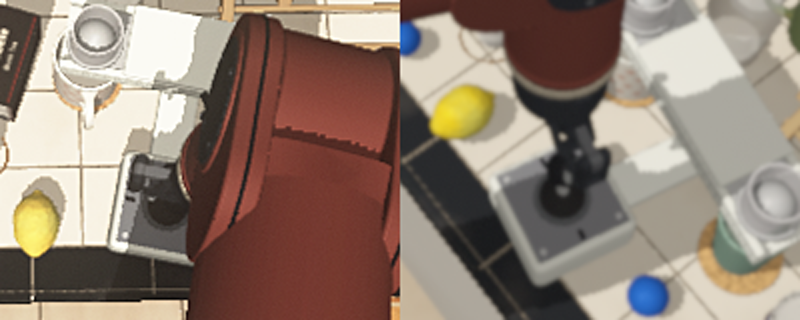

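The side view shows the knob at about (302,262), between the spread fingers. The ball tubes and the mug are clear of the arm. Next I lower about 98 mm.

```bash
python3 -m creep '[{"travel":[0.005,-0.001,0.014],"delta_rot":[0,0,0]},{"travel":[0,0,0.014],"delta_rot":[0,0,0]},{"travel":[0,0,0.014],"delta_rot":[0,0,0]},{"travel":[0,0,0.014],"delta_rot":[0,0,0]},{"travel":[0,0,0.014],"delta_rot":[0,0,0]},{"travel":[0,0,0.014],"delta_rot":[0,0,0]},{"travel":[0,0,0.014],"delta_rot":[0,0,0]},{"travel":[0,0,0],"delta_rot":[0,0,0]}]'
python3 - <<'E'
from cell import *
import cv2
s=snapshot("side");cv2.imwrite("pics/c2.png",cv2.resize(s["img"][180:340,220:420],None,fx=3,fy=3,interpolation=2))
E
```

```text
t: 3.45
eef_pos: [0.4373, -0.1549, 0.1321]
tcp_rot: [[0.975, -0.222, -0.002], [-0.222, -0.975, 0.001], [-0.002, -0.0, -1.0]]
force: [-0.2, 0.4, 0.5]
grip_width: 0.819
grasp_force: 0.0
```

View pics/c2.png

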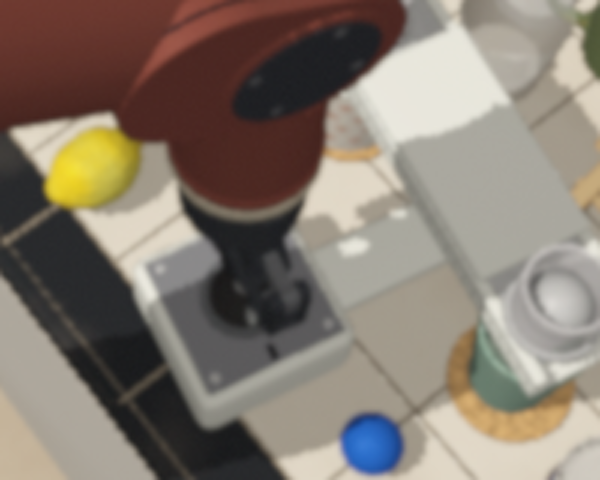

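The fingers straddle the knob at (265,285) in the crop with no contact force. Now I push left, along tool -y.

```bash
python3 -m creep '[{"travel":[0,-0.008,0],"delta_rot":[0,0,0]},{"travel":[0,-0.008,0],"delta_rot":[0,0,0]},{"travel":[0,-0.006,0.001],"delta_rot":[0,0,0]},{"travel":[0,-0.006,0.001],"delta_rot":[0,0,0]},{"travel":[0,-0.006,0],"delta_rot":[0,0,0]},{"travel":[0,-0.006,0],"delta_rot":[0,0,0]},{"travel":[0,-0.006,0],"delta_rot":[0,0,0]},{"travel":[0,-0.005,0],"delta_rot":[0,0,0]},{"travel":[0,0,0],"delta_rot":[0,0,0]}]'
```

```text
t: 4.62
eef_pos: [0.4489, -0.1053, 0.1308]
tcp_rot: [[0.975, -0.222, -0.001], [-0.222, -0.975, -0.0], [-0.001, 0.0, -1.0]]
force: [-0.6, -4.7, -3.5]
grip_width: 0.814
grasp_force: 2.7
```

```bash
python3 -m creep '[{"travel":[0,-0.003,0],"delta_rot":[0,0,0]},{"travel":[0,-0.003,0],"delta_rot":[0,0,0]},{"travel":[0,0,0],"delta_rot":[0,0,0]}]'
python3 -m creep '[{"travel":[0,-0.003,0],"delta_rot":[0,0,0]},{"travel":[0,0,0],"delta_rot":[0,0,0]}]'
```

```text
t: 5.0
eef_pos: [0.45, -0.1002, 0.1308]
tcp_rot: [[0.975, -0.223, -0.001], [-0.223, -0.975, -0.0], [-0.001, 0.001, -1.0]]
force: [-1.0, -7.1, -5.1]
grip_width: 0.821
grasp_force: 3.4
t: 5.25
eef_pos: [0.4505, -0.0975, 0.1306]
tcp_rot: [[0.975, -0.223, -0.002], [-0.223, -0.975, -0.001], [-0.002, 0.001, -1.0]]
force: [-1.8, -8.4, -4.6]
grip_width: 0.815
grasp_force: 3.8
```

The force has passed 6 N and is rising faster than the spring would make it, so the stick is at its stop. I'll hold 2 s and look.

```bash
python3 -m creep '[{"travel":[0,0,0],"delta_rot":[0,0,0]},{"travel":[0,0,0],"delta_rot":[0,0,0]},{"travel":[0,0,0],"delta_rot":[0,0,0]},{"travel":[0,0,0],"delta_rot":[0,0,0]},{"travel":[0,0,0],"delta_rot":[0,0,0]},{"travel":[0,0,0],"delta_rot":[0,0,0]},{"travel":[0,0,0],"delta_rot":[0,0,0]},{"travel":[0,0,0],"delta_rot":[0,0,0]},{"travel":[0,0,0],"delta_rot":[0,0,0]},{"travel":[0,0,0],"delta_rot":[0,0,0]},{"travel":[0,0,0],"delta_rot":[0,0,0]},{"travel":[0,0,0],"delta_rot":[0,0,0]},{"travel":[0,0,0],"delta_rot":[0,0,0]},{"travel":[0,0,0],"delta_rot":[0,0,0]},{"travel":[0,0,0],"delta_rot":[0,0,0]},{"travel":[0,0,0],"delta_rot":[0,0,0]}]'
python3 - <<'E'
from cell import *
import cv2,numpy as np
a=snapshot("top")["img"][130:290,255:455];b=snapshot("side")["img"][150:310,240:440]
cv2.imwrite("pics/c3.png",cv2.resize(np.hstack([a,b]),None,fx=2,fy=2,interpolation=2))
E
```

```text
t: 7.25
eef_pos: [0.4506, -0.0977, 0.1307]
tcp_rot: [[0.975, -0.223, -0.002], [-0.223, -0.975, -0.001], [-0.001, 0.001, -1.0]]
force: [-2.0, -7.9, -5.2]
grip_width: 0.816
grasp_force: 3.8
```

View pics/c3.png

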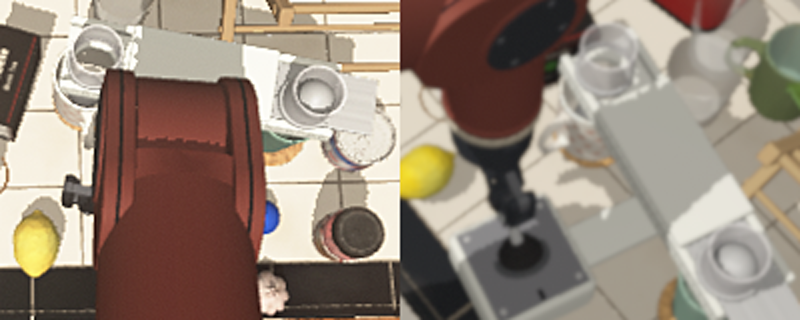

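The left tube (crop 98,48) is now empty, the right ball (317,95) is still in its tube, and the stick is tilted over. I'll return slowly, then lift.

```bash
python3 -m creep '[{"travel":[0,0.006,0],"delta_rot":[0,0,0]},{"travel":[0,0.006,0],"delta_rot":[0,0,0]},{"travel":[0,0.006,0],"delta_rot":[0,0,0]},{"travel":[0,0.006,0],"delta_rot":[0,0,0]},{"travel":[0,0.006,0],"delta_rot":[0,0,0]},{"travel":[0,0.006,0],"delta_rot":[0,0,0]},{"travel":[0,0.006,0],"delta_rot":[0,0,0]},{"travel":[0,0.006,0],"delta_rot":[0,0,0]},{"travel":[0,0.006,0],"delta_rot":[0,0,0]},{"travel":[0,0.006,0],"delta_rot":[0,0,0]},{"travel":[0,0,0],"delta_rot":[0,0,0]},{"travel":[0,0,0],"delta_rot":[0,0,0]}]'
```

```text
t: 8.85
eef_pos: [0.4381, -0.1549, 0.1313]
tcp_rot: [[0.975, -0.222, -0.0], [-0.222, -0.975, 0.0], [-0.0, -0.0, -1.0]]
force: [0.2, -0.0, -0.9]
grip_width: 0.821
grasp_force: 0.0
```

Free of the knob. I'll lift, then move back the way I came to clear the view.

```bash
python3 -m creep '[{"travel":[0,0,-0.015],"delta_rot":[0,0,0]},{"travel":[0,0,-0.02],"delta_rot":[0,0,0]},{"travel":[0,0,-0.02],"delta_rot":[0,0,0]},{"travel":[0,0,-0.02],"delta_rot":[0,0,0]},{"travel":[0,0,-0.025],"delta_rot":[0,0,0]},{"travel":[0,0,0],"delta_rot":[0,0,-0.158]},{"travel":[0,0,0],"delta_rot":[0,0,-0.158]},{"travel":[0,0,0],"delta_rot":[0,0,-0.158]},{"travel":[0,0,0],"delta_rot":[0,0,-0.158]},{"travel":[-0.028,0.028,0],"delta_rot":[0,0,0]},{"travel":[-0.028,0.028,0],"delta_rot":[0,0,0]},{"travel":[-0.028,0.028,0],"delta_rot":[0,0,0]},{"travel":[-0.028,0.028,0],"delta_rot":[0,0,0]},{"travel":[-0.028,0.028,0],"delta_rot":[0,0,0]},{"travel":[-0.028,0.028,0],"delta_rot":[0,0,0]},{"travel":[-0.028,0.028,0],"delta_rot":[0,0,0]},{"travel":[-0.028,0.028,0],"delta_rot":[0,0,0]},{"travel":[-0.028,0.028,0],"delta_rot":[0,0,0]},{"travel":[0,0,0],"delta_rot":[0,0,0]},{"travel":[0,0,0],"delta_rot":[0,0,0]}]'
python3 - <<'E'
from cell import *
import cv2,numpy as np
a=snapshot("top")["img"][130:290,255:455];b=snapshot("side")["img"][150:310,240:440]
cv2.imwrite("pics/c4.png",cv2.resize(np.hstack([a,b]),None,fx=2,fy=2,interpolation=2))
E
```

```text
t: 11.35
eef_pos: [0.3073, -0.4858, 0.2319]
tcp_rot: [[0.918, 0.397, 0.001], [0.397, -0.918, 0.0], [0.001, 0.0, -1.0]]
force: [0.9, 0.6, -0.5]
grip_width: 0.821
grasp_force: 0.0
```

View pics/c4.png

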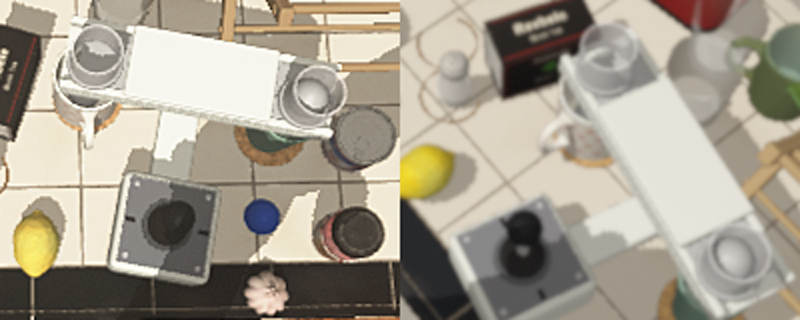

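The left tube (98,55) is empty, the right ball (315,92) is still in its tube, and the stick is upright (knob at 175,220 in the top crop). The mug, tumbler and bystanders have not moved. Handing in.

```bash
python3 -c "
from cell import *
print(job_done())"
```

```text
the job is handed in; nothing more can be done
None
```

The job is handed in at about 11.5 s of the 32 s limit: I held the stick at its left stop for about 2 s. The last pictures show the left tube (over the mug) empty, the right ball still in its tube, the stick upright and nothing else moved; the ball inside the mug was not visible, and no verdict came back.

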